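# Check a sample tube on the go / no-go gap gauge

### The job

Check the diameter of the lilac-capped tube on the gap gauge: keeping it upright with its lower end well down between the jaws, push it from the front right through the green GO gap and out at the back, then offer it to the front of the red NO-GO gap and press it lightly into the mouth for about half a second, so that both jaws stop it; feel for the gaps and never force the tube. Then stand it, fully down, in any cell of the rack's far row (the row beside the green strip), let go of it, and leave the other tubes and the dropper bottles alone.

Things in the scene. Friction and masses are not known exactly. Their poses are not given: they have to be found in the camera images.
- tube_center (a point): Centre (half-way up) of the lilac-capped tube to check: clear, white label, rounded foot, barrel 16 mm in diameter, 108 mm tall, about 22 g. Its cap, the best grip, is 19 mm in diameter and reaches from 32 to 54 mm above this point. z runs along the tube to the cap. It starts in one of the waiting cells, loose: it may lean up to 0.07 rad and stand 1.5 mm off-centre.
- tube: The same lilac-capped tube; origin at its foot, 54 mm below its centre, z towards the cap.
- tube_low (a point): Point on the lilac-capped tube's axis 17 mm above its foot (37 mm below its centre): the part of the barrel that is gauged; z towards the cap.
- rack: Fixed white wire rack in a red tray (170 x 250 mm, rim 14 mm high). Origin under the tray's centre, on the bench. 3 rows (x = -22, 0, +22 mm) of 7 cells (y = -66, -44 .. +66 mm), 18.8 mm clear inside the wires, whose tops are 71 mm above the bench. A fully seated tube has its foot 9 mm and its centre 63 mm above the bench.
- waiting_row (a point): Middle of the rack's near row (x = -22 mm), at the top wires, axes as the rack. Tubes stand at its cells y = -66, 0 and +66 mm; all other cells of the rack are empty.
- checked_row (a point): Middle of the rack's far row (x = +22 mm), at the top wires, axes as the rack: 7 empty cells beside the green strip along the rack's long side.
- go: GO fork of the fixed steel gap gauge, marked green. Origin under its foot's centre, 10 mm above the bench, on a grey plate 85 x 190 mm. A U-shaped jaw block is clamped on the foot: jaws x = -12 to +12 mm, each 18 mm wide, tops z = 64 mm, either side of a gap 17.5 mm wide along y, open at front (-x), top and back (+x); floor of the gap (24 mm long) z = 20 mm.
- go_mouth (a point): Front of the GO fork at the jaw tops, x = -12, y = 0, z = 64 mm of the fork, axes as the fork. The jaw block's clamps are slotted: the middle of the gap lies anywhere up to 11 mm left or right (along y) of this point, to be found by touch or sight. The gap's front edges are smooth, rounded to 2 mm: they stop a tube that is off the middle and nudge it towards the gap.
- nogo: NO-GO fork of the gauge, marked red: same shape, heights and heading as the GO fork and 92 mm beside it (on either side), but its gap is 13 mm wide and the front edges are rounded to 1.5 mm. Neither fork shifts when pushed.
- nogo_mouth (a point): Front of the NO-GO fork at the jaw tops, as for go_mouth; its gap too lies up to 11 mm left or right of this point, by another amount. A tube offered on the gap's middle, along +x, is stopped by both jaws with its axis 4 mm in front of the jaw fronts; off the middle it stops up to 4 mm sooner, on one jaw. A push of 2 to 6 N is right; the jaws wedge it: over 9 N is forcing it.
- tube_red_center (a point): Centre of the red-capped tube waiting in the rack, same size; leave alone.
- tube_yellow_center (a point): Centre of the yellow-capped tube waiting in the rack, same size; leave alone.
- dropper_amber_center (a point): Centre of an amber dropper bottle standing on the bench, 25 mm in diameter, 75 mm tall; leave alone.
- dropper_clear_center (a point): Centre of a yellow dropper bottle standing on the bench, 25 mm in diameter, 75 mm tall; leave alone.

How it is judged:
By the outcome, as a careful person would: the job done as asked, in the order asked, and still so for the second after the job is handed in, with the robot touching nothing.
It also fails if it takes over 70 s, if anything falls off the work surface, if the arm or the gripper's body presses on something with over 40 N, if the wrist force passes 120 N, or if a joint passes its speed limit or range.

### The arm

A 6-joint arm with a two-finger parallel gripper is mounted at the origin on the work surface. World frame = base frame: x ahead of the robot, y to its left, z up, the work surface at z = 0. Lengths are in m, angles in degrees, forces in N, time in s.
With the tool pointing down it reaches from about 0.275 to 0.725 m from the base axis. Payload 15.9 kg.
Tool frame: the origin (TCP) lies at the very end of the fingers, on their centre line; the grasp point (between the pads) lies 19 mm behind it; z points along the fingers, y is the direction in which the jaws open and shut (so a half turn about z gives the same grasp; the last joint's range is limited). The gripper opens to 85 mm and grips with 20 to 120 N. Pads are 22 mm wide; open, the fingers measure 114 mm over their backs; the gripper's body (76 mm by 85 mm) begins 54 mm behind the grasp point. The pads swing forward as they close: fully open they stand 13 mm farther back than shut.
Start: joints at [72.766, 12.198, -1.971, 75.831, 0, 90], TCP at [0.148, 0.478, 0.231] pointing down, gripper open.
Joint ranges: [-170.91, 170.91], [-42.67, 98.43], [-65.05, 77.54], [-120.47, 116.71], [-90, 82.35], [-180, 180]. Speed limits (degrees/s): [108.29, 108.29, 136.94, 147.25, 180, 180].

### API

Orientations are given as a 3x3 rotation matrix whose columns are the frame's x, y, z axes.
In Python, from station import manip gives the robot as it stands.
- The arm moves only by the tool step_arm, never from a script. Its argument "commands" is a list of rows, each a list of 7 numbers: the shift along the tool's x, y, z in cm, then the turn, a rotation vector about the tool's x, y, z in rad, then the gripper's target within -1 to 1 (shut at 1, half-way at 0, fully open at -1). A call has 1 to 5 rows; each row is the pose to reach, as a shift and turn from the pose commanded when the call began, along the tool's axes at that moment; what a row does not reach only later rows make up. A row lasts 1/8 s, in which the tool goes at most 62.5 mm and 10.7 degrees, less where a joint would pass 70% of its speed; a pose out of reach is approached as far as the arm can. A call with a gripper value outside its range is refused whole. The fingers move at their own pace and stop on an object; "grip_force" is the grip in N (left out, the last holds). Time passes only in rows, so rows that repeat a pose let the fingers close. It gives the time, the measured TCP pose, the force and the opening at its end, in the units of the state.
- manip.get_obs(): the state, without advancing time (a new reading comes with each control period).
- manip.grab_frame(name): name is "side" or "top" or "wrist"; returns a dict with "image" (420x560x3 uint8, red, green, blue), "fx", "fy", "cx", "cy" (pixels), "pose" (4x4, takes a point from camera to world coordinates); the wrist camera has in their place "T_tool_cam" (4x4, takes a point from camera to tool coordinates, whose origin is the TCP and whose axes are the flange's). Camera axes: x right, y up, looking along -z (the intrinsics and any distortion apply to the point x, -y, -z); pixel columns grow to the right and rows downward; lengths in m; the calibration is good to about 2 mm. A picture is of the moment at which its call begins: read the wrist's pose just before it. There is no depth.
- manip.sign_off(): hands the job in, once; it reports no verdict.
The state is a dict: "t": time; "qpos": joint angles; "joint_velocities": joint speeds; "tau": joint torques, N m; "tcp_pos": TCP position; "eef_rot": TCP orientation; "ft_force": force on the tool from outside, world axes, zero at the start; "moment": the same for the moment, N m; "width": finger opening in m.
Only numpy, scipy, OpenCV 4.12 (cv2) and the standard library are available. Lean on these libraries where they do the work, as an engineer would, in place of code of your own. Each camera call takes 0.05 s, during which the arm holds its last target. There are 200 camera calls.

## Working session

There is one attempt and no reset: what is moved stays moved. The work goes in short steps, Python scripts to look and compute and a tool call to move; the robot and the scene stay as the last step left them, time stands still between calls to the robot, and variables do not carry over. Pictures are saved under pics/ and viewed, about 8 in all and at most 12, crops included, and the job is handed in when it is done.

Besides the shell and the picture viewer there is one more tool, called after ">>>" as name(argument=value, ...), one argument or row to a line, values as JSON. step_arm: Moves the arm, as the interface text tells. Its arguments: {"type":"object","properties":{"commands":{"type":"array"},"grip_force":{"type":"number"}},"required":["commands"]}

```bash
mkdir -p pics; ls
cat > h.py <<'E'
import numpy as np, cv2
from station import manip
def save(name,f):
    f=manip.grab_frame(name) if f is None else f
    return f
def ray(f,u,v,T=None):
    T=f["pose"] if T is None else T
    d=np.array([(u-f["cx"])/f["fx"],-(v-f["cy"])/f["fy"],-1.0])
    return T[:3,3],T[:3,:3]@d
def at_z(f,u,v,z,T=None):
    o,d=ray(f,u,v,T); return o+d*(z-o[2])/d[2]
def proj(f,p,T=None):
    T=f["pose"] if T is None else T
    c=T[:3,:3].T@(np.array(p)-T[:3,3]); return np.array([f["cx"]+f["fx"]*c[0]/-c[2],f["cy"]-f["fy"]*c[1]/-c[2]])
E
python3 - <<'E'
from h import *
import pickle
o=manip.get_obs(); print(o)
F={n:manip.grab_frame(n) for n in("top","side","wrist")}
pickle.dump(F,open("f0.pkl","wb"))
for n,f in F.items():
    cv2.imwrite(f"pics/{n}0.png",f["image"][:,:,::-1]); print(n,{k:v for k,v in f.items() if k!="image"})
E
```

```text
pics
{'t': 0.0, 'qpos': array([ 7.27670226e+01,  1.22242596e+01, -2.00727220e+00,  7.58308387e+01,
        2.71619451e-03,  8.99969031e+01]), 'joint_velocities': array([ 0.01720857, -0.00881414, -0.03041414, -0.00882679,  0.08894198,
       -0.0264576 ]), 'tau': array([ 3.20088686e-03, -6.86161494e+01,  4.87119555e+01,  1.72387005e-02,
       -3.45761146e-05, -1.59320945e-05]), 'tcp_pos': array([0.14801744, 0.47724514, 0.2308276 ]), 'eef_rot': array([[-9.55124000e-01,  2.96206024e-01, -3.67776097e-04],
       [ 2.96206249e-01,  9.55123451e-01, -1.02565850e-03],
       [ 4.74653481e-05, -1.08856863e-03, -9.99999406e-01]]), 'ft_force': array([-0.32760067,  0.00314205,  0.06689025]), 'moment': array([ 0.0222129 ,  0.01148889, -0.05906486]), 'width': 0.08576824073027457}
top {'fx': 400.0917078717589, 'fy': 400.0917078717589, 'cx': 278.0224308934004, 'cy': 208.68489051580482, 'pose': array([[-0.01979828,  0.9822824 , -0.18635801,  0.46055927],
       [-0.99844034, -0.02915661, -0.04761062, -0.02401678],
       [-0.05220064,  0.18512475,  0.98132763,  0.77168981],
       [ 0.        ,  0. 
[... 163 characters left out ...]
.87169883,  0.33783775, -0.35497438,  0.29473394],
       [-0.48998922,  0.59025949, -0.641486  , -0.53481746],
       [-0.00719119,  0.73311622,  0.68006536,  0.61916952],
       [ 0.        ,  0.        ,  0.        ,  1.        ]])}
wrist {'fx': 349.05396240448925, 'fy': 349.05396240448925, 'cx': 278.9354946763798, 'cy': 213.2017809056451, 'T_tool_cam': array([[-1.88889993e-04,  9.58777840e-01,  2.84156680e-01,
         7.24259021e-02],
       [ 9.99999700e-01,  3.94633278e-04, -6.66800110e-04,
        -9.44920108e-04],
       [-7.51450851e-04,  2.84156468e-01, -9.58777626e-01,
        -1.42182618e-01],
       [ 0.00000000e+00,  0.00000000e+00,  0.00000000e+00,
         1.00000000e+00]])}
```

View pics/top0.png

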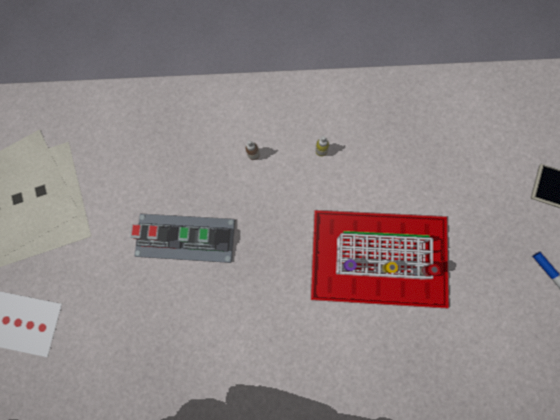

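View pics/side0.png

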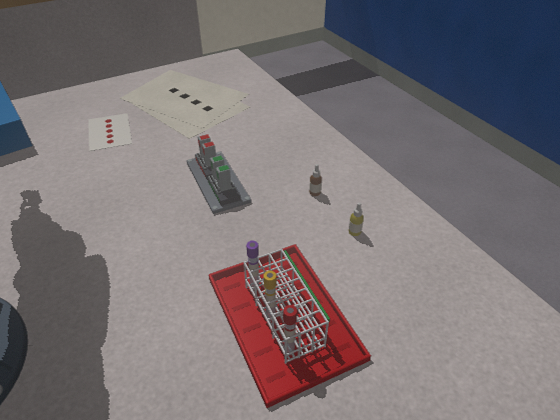

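Run:
```python
from h import *
import pickle
F=pickle.load(open("f0.pkl","rb"))
f=F["top"]; im=f["image"][:,:,::-1]
a=cv2.resize(im[200:275,125:245],None,fx=5,fy=5,interpolation=cv2.INTER_CUBIC)
b=cv2.resize(im[205:312,305:460],None,fx=4,fy=4,interpolation=cv2.INTER_CUBIC)
a=a[:, :]
cv2.imwrite("pics/ga.png",a);cv2.imwrite("pics/ra.png",b)
for uv,z in [((138,214),.01),((237,219),.01),((235,262),.01),((135,258),.01),((136,230),.074),((153,231),.074),((184,233),.074),((204,234),.074),((349,265),.117),((314,211),.014),((447,214),.014),((449,306),.014),((312,300),.014)]:
    print(uv,at_z(f,*uv,z).round(4))
```

```text
(138, 214) [0.6027 0.2895 0.01  ]
(237, 219) [0.5872 0.0931 0.01  ]
(235, 262) [0.5044 0.0969 0.01  ]
(135, 258) [0.5165 0.2914 0.01  ]
(136, 230) [0.5617 0.2655 0.074 ]
(153, 231) [0.5591 0.2344 0.074 ]
(184, 233) [0.554  0.1781 0.074 ]
(204, 234) [0.5513 0.1421 0.074 ]
(349, 265) [ 0.4893 -0.1048  0.117 ]
(314, 211) [ 0.5979 -0.0563  0.014 ]
(447, 214) [ 0.5848 -0.3055  0.014 ]
(449, 306) [ 0.4165 -0.2928  0.014 ]
(312, 300) [ 0.4314 -0.0465  0.014 ]
```

View pics/ga.png

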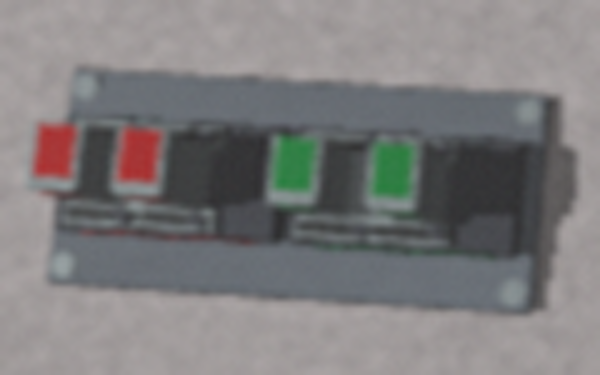

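View pics/ra.png

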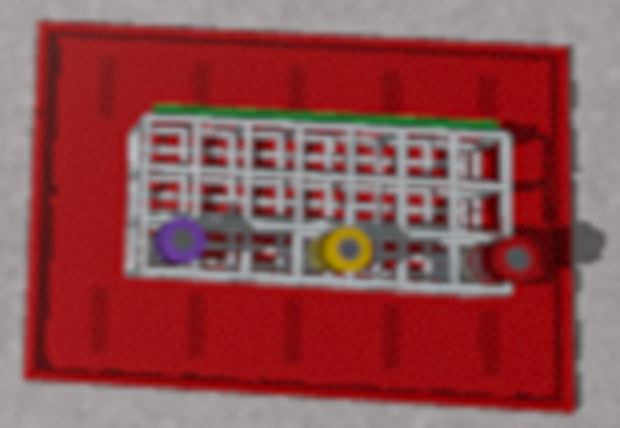

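>>> step_arm(
  commands=[
    [-5.1,-1.75,-0.2,0,0,0.148,-1],
    [-10.2,-3.5,-0.4,0,0,0.296,-1],
    [-15.3,-5.3,-0.7,0,0,0.444,-1],
    [-20.4,-7.0,-0.9,0,0,0.592,-1],
    [-25.5,-8.8,-1.1,0,0,0.74,-1],
  ],
)

```text
t: 0.78
tcp_pos: [0.3668, 0.3167, 0.2423]
eef_rot: [[-0.501, 0.865, -0.0], [0.865, 0.501, 0.0], [0.0, -0.0, -1.0]]
ft_force: [0.5, 1.5, -0.8]
width: 0.0853
```

```bash
cat >> h.py <<'E'
from scipy.spatial.transform import Rotation as R
def tgt(p,yaw):
    "shift (cm) and rotvec in tool axes to reach TCP p, pointing down, tool y at yaw (deg) from world x"
    o=manip.get_obs(); R0=o["eef_rot"]; a=np.radians(yaw)
    y=np.array([np.cos(a),np.sin(a),0]); z=np.array([0,0,-1.]); Rt=np.c_[np.cross(y,z),y,z]
    print("t",o["t"],"tcp",o["tcp_pos"].round(4),"w",round(o["width"],4),"F",o["ft_force"].round(2))
    print("cm",(R0.T@(np.array(p)-o["tcp_pos"])*100).round(2),"rot",R.from_matrix(R0.T@Rt).as_rotvec().round(3))
def wrist(name):
    o=manip.get_obs(); f=manip.grab_frame("wrist")
    T=np.eye(4);T[:3,:3]=o["eef_rot"];T[:3,3]=o["tcp_pos"]; f["pose"]=T@f["T_tool_cam"]
    cv2.imwrite(f"pics/{name}.png",f["image"][:,:,::-1]); import pickle; pickle.dump(f,open(name+".pkl","wb")); return f
E
python3 -c "
from h import *
tgt([.54,.19,.25],-4)"
```

```text
t 0.775 tcp [0.3668 0.3167 0.2423] w 0.0853 F [ 0.46  1.52 -0.77]
cm [-19.64   8.64  -0.77] rot [-0.    -0.     0.595]
```

>>> step_arm(
  commands=[
    [-5.0,2.2,-0.2,0,0,0.15,-1],
    [-10.0,4.4,-0.4,0,0,0.3,-1],
    [-15.0,6.6,-0.6,0,0,0.45,-1],
    [-19.6,8.6,-0.8,0,0,0.595,-1],
    [-19.6,8.6,-0.8,0,0,0.595,-1],
  ],
)

```text
t: 1.4
tcp_pos: [0.5408, 0.1901, 0.2494]
eef_rot: [[0.07, 0.998, -0.001], [0.998, -0.07, -0.001], [-0.001, -0.001, -1.0]]
ft_force: [-0.4, 0.9, 0.7]
width: 0.0854
```

```bash
python3 -c "
from h import *
f=wrist('w1')
tgt([.489,-.106,.2],-4)
im=cv2.resize(f['image'][:,:,::-1],(800,600),interpolation=cv2.INTER_CUBIC);cv2.imwrite('pics/w1b.png',im)"
```

```text
t 1.45 tcp [0.5395 0.1913 0.2496] w 0.0854 F [-0.41  0.41  1.  ]
cm [-30.    -3.05   4.97] rot [-0.001  0.     0.003]
```

View pics/w1b.png

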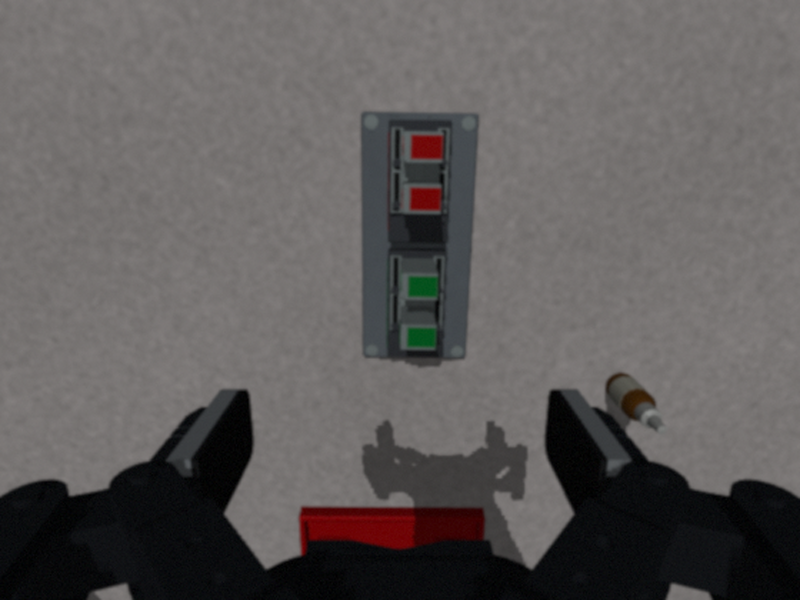

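```bash
python3 -c "
import pickle,cv2
f=pickle.load(open('w1.pkl','rb'))
im=f['image'][75:255,245:340,::-1]
im=cv2.rotate(im,cv2.ROTATE_90_CLOCKWISE)
im=cv2.resize(im,None,fx=4.4,fy=4.4,interpolation=cv2.INTER_CUBIC);print(im.shape);cv2.imwrite('pics/w1c.png',im)"
```

```text
(418, 792, 3)
```

View pics/w1c.png

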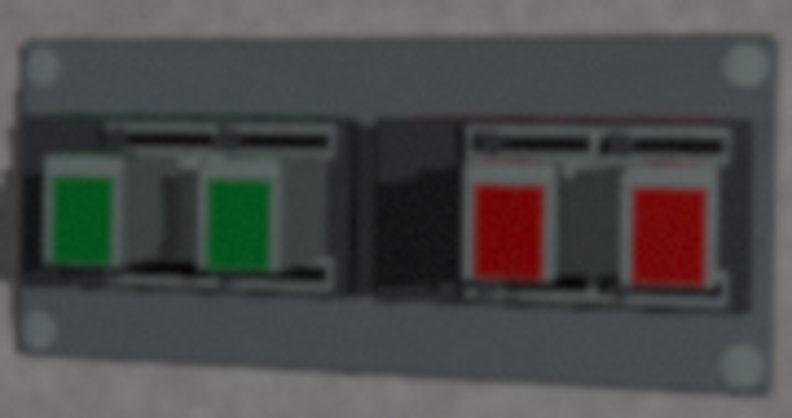

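>>> step_arm(
  commands=[
    [-1.0,4.5,0,0,0,0,-1],
    [-2.0,9,0,0,0,0,-1],
    [-3.0,12,0,0,0,0,-1],
    [-3.0,12,0,0,0,0,-1],
  ],
)

```text
t: 1.95
tcp_pos: [0.6572, 0.1547, 0.249]
eef_rot: [[0.064, 0.998, -0.001], [0.998, -0.064, -0.0], [-0.0, -0.001, -1.0]]
ft_force: [-0.1, 0.2, -0.4]
width: 0.0854
```

```bash
python3 -c "
from h import *
f=wrist('w2')
tgt([.489,-.106,.2],-4)
T=f['pose']
c=proj(f,[.553,.193,.02]).astype(int);print(c)
im=f['image'][max(0,c[1]-95):c[1]+95,max(c[0]-55,0):c[0]+55,::-1]
im=cv2.rotate(im,cv2.ROTATE_90_CLOCKWISE)
im=cv2.resize(im,None,fx=4.2,fy=4.2,interpolation=cv2.INTER_CUBIC);print(im.shape);cv2.imwrite('pics/w2c.png',im)"
```

```text
t 2.0 tcp [0.6564 0.1552 0.2496] w 0.0857 F [ 0.59 -0.1   0.86]
cm [-27.14 -15.04   4.98] rot [-0.001  0.     0.006]
[178 149]
(462, 798, 3)
```

View pics/w2c.png

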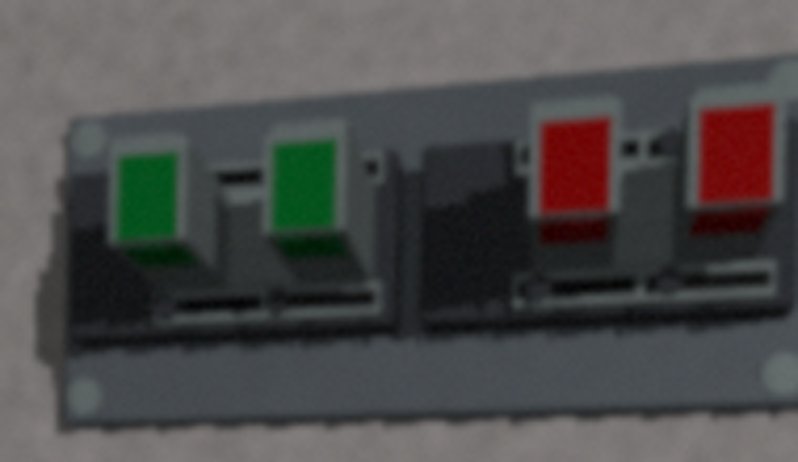

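```bash
python3 -c "
import pickle,cv2
f=pickle.load(open('f0.pkl','rb'))['side']
im=cv2.resize(f['image'][128:218,180:256,::-1],None,fx=6.6,fy=6.6,interpolation=cv2.INTER_CUBIC)
w=pickle.load(open('w1.pkl','rb'))
cv2.imwrite('pics/s0c.png',im)"
```

```text
(no output)
```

View pics/s0c.png

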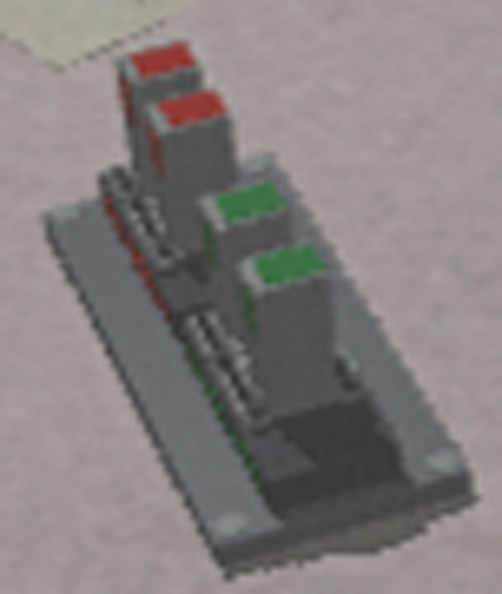

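```bash
python3 -c "
from h import *
import pickle
A=pickle.load(open('w1.pkl','rb'));B=pickle.load(open('w2.pkl','rb'));T=pickle.load(open('f0.pkl','rb'))['top']
P={'w1':(A,lambda c,r:(245+r/4.4,254-c/4.4),[(82,222),(238,224),(510,233),(670,237)],[(22,42),(775,38),(772,392),(18,352)]),
'w2':(B,lambda c,r:(123+r/4.2,243-c/4.2),[(147,197),(305,185),(575,167),(738,155)],[(70,120),(62,428)]),
'top':(T,lambda c,r:(125+c/5,200+r/5),[(393,171),(295,165),(139,156),(55,152)],[(555,98),(535,312),(50,283),(77,70)])}
for n,(f,g,l,k) in P.items():
  p=np.array([at_z(f,*g(*q),.074)[:2] for q in l]); print(n,p.round(4).tolist(),'go',p[:2].mean(0).round(4),'nogo',p[2:].mean(0).round(4), np.degrees(np.arctan2(p[3]-p[0],1)).round(1), np.degrees(np.arctan2(p[3][0]-p[0][0],p[3][1]-p[0][1])))
  print('  plate',[at_z(f,*g(*q),.01)[:2].round(4).tolist() for q in k])
"
```

```text
w1 [[0.553, 0.1441], [0.5555, 0.1794], [0.5605, 0.2361], [0.563, 0.2669]] go [0.5543 0.1618] nogo [0.5618 0.2515] [0.6 7. ] 4.6434069175350485
  plate [[0.5055, 0.1068], [0.5216, 0.2944], [0.6036, 0.2879], [0.5882, 0.0998]]
w2 [[0.5527, 0.144], [0.5556, 0.1796], [0.5606, 0.2357], [0.5632, 0.2669]] go [0.5542 0.1618] nogo [0.5619 0.2513] [0.6 7. ] 4.861311163373563
  plate [[0.5063, 0.1069], [0.5904, 0.0993]]
top [[0.5509, 0.1428], [0.554, 0.1781], [0.5588, 0.2347], [0.561, 0.2654]] go [0.5525 0.1605] nogo [0.5599 0.2501] [0.6 7. ] 4.696780896384467
  plate [[0.5861, 0.095], [0.5038, 0.1027], [0.5192, 0.2916], [0.6026, 0.2847]]
```

>>> step_arm(
  commands=[
    [-5.2,-2.9,0,0,0,0.018,-0.3],
    [-10.4,-5.8,1,0,0,0.018,-0.3],
    [-15.6,-8.7,2,0,0,0.018,-0.3],
    [-20.8,-11.6,3,0,0,0.018,-0.3],
    [-26,-14.4,4,0,0,0.018,-0.3],
  ],
)

```text
t: 2.62
tcp_pos: [0.4939, -0.0954, 0.2105]
eef_rot: [[0.08, 0.997, 0.001], [0.997, -0.08, -0.0], [0.0, 0.001, -1.0]]
ft_force: [1.1, -0.5, -0.3]
width: 0.0553
```

>>> step_arm(
  commands=[
    [-1.1,-0.6,1,0,0,0,-0.3],
    [-1.1,-0.6,2,0,0,0,-0.3],
    [-1.1,-0.6,2,0,0,0,-0.3],
  ],
)

```text
t: 3.0
tcp_pos: [0.4892, -0.1046, 0.1897]
eef_rot: [[0.081, 0.997, -0.001], [0.997, -0.081, 0.0], [0.0, -0.001, -1.0]]
ft_force: [0.9, 0.8, 0.4]
width: 0.0556
```

```bash
python3 -c "
from h import *
f=wrist('w3')
tgt([.489,-.106,.087],-4.7)
print(proj(f,[.489,-.106,.117]))
im=cv2.resize(f['image'][150:420,100:460,::-1],None,fx=2.2,fy=2.2,interpolation=cv2.INTER_CUBIC);cv2.imwrite('pics/w3c.png',im)"
```

```text
t 3.05 tcp [ 0.4896 -0.1047  0.1901] w 0.0555 F [0.01 0.64 0.7 ]
cm [-0.14 -0.04 10.31] rot [-0.    -0.     0.001]
[279.27571017 227.01281571]
```

View pics/w3c.png

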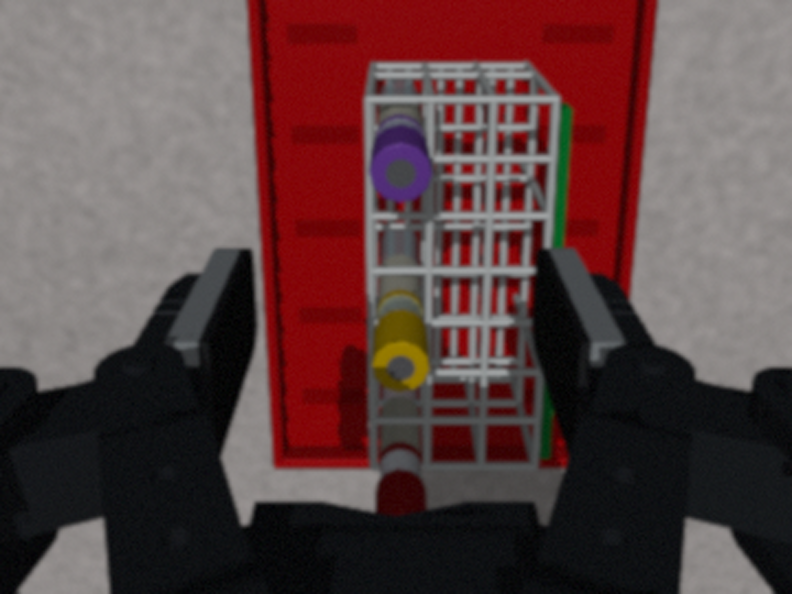

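>>> step_arm(
  commands=[
    [-0.19,0.13,4,0,0,0,-0.3],
    [-0.19,0.13,8,0,0,0,-0.3],
    [-0.19,0.13,10.3,0,0,0,-0.3],
    [-0.19,0.13,10.3,0,0,0,-0.3],
  ],
  grip_force=60,
)

```text
t: 3.55
tcp_pos: [0.4899, -0.1069, 0.0862]
eef_rot: [[0.081, 0.997, -0.003], [0.997, -0.081, 0.001], [0.0, -0.003, -1.0]]
ft_force: [0.0, 0.1, 1.3]
width: 0.0558
```

>>> step_arm(
  commands=[
    [0,0,0,0,0,0,1],
    [0,0,0,0,0,0,1],
    [0,0,0,0,0,0,1],
    [0,0,0,0,0,0,1],
    [0,0,0,0,0,0,1],
  ],
)

```text
t: 4.18
tcp_pos: [0.4912, -0.1082, 0.0883]
eef_rot: [[0.083, 0.997, 0.002], [0.997, -0.083, -0.0], [-0.0, 0.002, -1.0]]
ft_force: [-0.0, 0.6, 6.5]
width: 0.0172
```

```bash
python3 -c "
from h import *
import pickle
f=pickle.load(open('w3.pkl','rb'))
g=lambda c,r:(100+c/2.2,150+r/2.2)
for q in [(366,98),(560,98),(373,467),(537,467)]: print(q,at_z(f,*g(*q),.071)[:2].round(4))
print('cap',at_z(f,*g(401,172),.117)); print('yel',at_z(f,*g(401,368),.117))
tgt([.489,-.106,.16],-4.7)"
```

```text
(366, 98) [ 0.48   -0.0946]
(560, 98) [ 0.5474 -0.1   ]
(373, 467) [ 0.4687 -0.2478]
(537, 467) [ 0.535  -0.2531]
cap [ 0.49087765 -0.10695728  0.117     ]
yel [ 0.48566223 -0.17301994  0.117     ]
t 4.175 tcp [ 0.4912 -0.1082  0.0883] w 0.0172 F [-0.04  0.64  6.54]
cm [ 0.2  -0.22 -7.17] rot [ 0.002  0.    -0.001]
```

>>> step_arm(
  commands=[
    [0,0,-2,0,0,0,1],
    [0,0,-5,0,0,0,1],
    [0,0,-9,0,0,0,1],
    [0,0,-11,0,0,0,1],
    [0,0,-11,0,0,0,1],
  ],
  grip_force=80,
)

```text
t: 4.8
tcp_pos: [0.4912, -0.1082, 0.1988]
eef_rot: [[0.083, 0.997, 0.003], [0.997, -0.083, -0.001], [-0.0, 0.003, -1.0]]
ft_force: [0.0, 0.1, 0.2]
width: 0.0166
```

```bash
python3 -c "
from h import *
tgt([.515,.165,.2],-4.7)
f=wrist('w4'); s=manip.grab_frame('side'); o=manip.get_obs(); print(o['tcp_pos'],o['ft_force'])
import pickle; pickle.dump((s,o),open('s4.pkl','wb'))
p=o['tcp_pos']; c=proj(s,p-[0,0,.04]).astype(int); print(c, proj(s,p-[0,0,-.019]),proj(s,p-[0,0,.078]))
a=s['image'][c[1]-80:c[1]+80,c[0]-50:c[0]+50,::-1]; a=cv2.resize(a,None,fx=3.7,fy=3.7,interpolation=cv2.INTER_CUBIC)
b=f['image'][170:420,230:330,::-1]; b=cv2.resize(b,(int(100*592/250),592),interpolation=cv2.INTER_CUBIC)
print(a.shape,b.shape);cv2.imwrite('pics/s4.png',np.hstack([a,b]))"
```

```text
t 4.8 tcp [ 0.4912 -0.1082  0.1988] w 0.0166 F [0.04 0.11 0.18]
cm [27.42  0.11 -0.13] rot [ 0.003  0.    -0.001]
[ 0.49017761 -0.10798165  0.19678744] [ 0.71720235 -0.32425739 -0.66242271]
[251 226] [249.19390186 196.50781572] [252.16123368 244.6454216 ]
(592, 370, 3) (592, 236, 3)
```

View pics/s4.png

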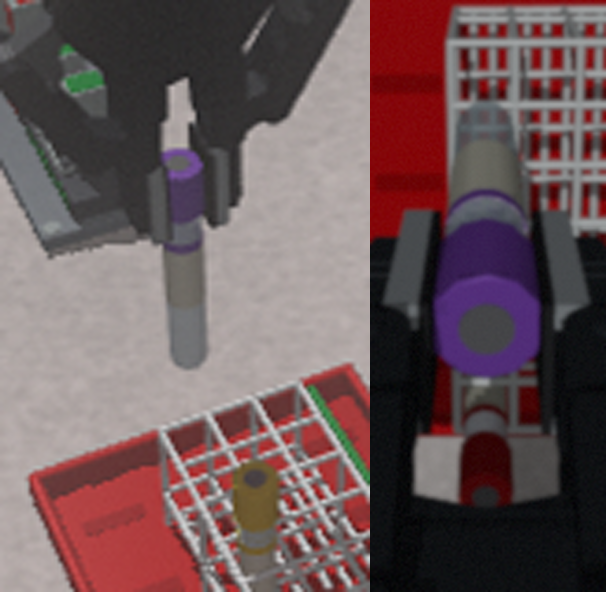

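```bash
python3 -c "
from h import *
import pickle
f=pickle.load(open('w4.pkl','rb')); T=f['T_tool_cam']; s,o=pickle.load(open('s4.pkl','rb'))
print('captop',at_z(f,279.4,308.5,-.031,T)); print('foot edge',at_z(f,277.7,212.2,.069,T), T[:3,3])
# candidate projections
for x in (-.004,0,.004,.008): print(x,proj(f,[x,0,-.031],T),proj(f,[x,0,.077],T),proj(f,[x+.008,0,.069],T))
Q=np.eye(4);Q[:3,:3]=o['eef_rot'];Q[:3,3]=o['tcp_pos']
for x in (-.004,0,.004): print('side',x,[proj(s,(Q@[x,0,z,1])[:3]).round(1) for z in(-.031,.069,.077)])
"
```

```text
captop [ 2.69817414e-03 -4.41306377e-05 -3.10000000e-02]
foot edge [ 0.00965424 -0.0010548   0.069     ] [ 7.15664538e-02 -1.26402154e-04 -1.42183540e-01]
-0.004 [279.51687207 324.58785891] [279.36299733 228.5543771 ] [279.37155329 220.74365016]
0 [279.51997058 315.03857698] [279.36394513 222.8218822 ] [279.37258791 214.71246242]
0.004 [279.52312507 305.31677831] [279.36490232 217.03258309] [279.37363324 208.61880225]
0.008 [279.52633706 295.41774526] [279.36586905 211.18563122] [279.37468946 202.46169395]
side -0.004 [array([249.9, 191.5]), array([252.9, 242.3]), array([253.1, 245.9])]
side 0 [array([248.8, 189.8]), array([251.9, 240.6]), array([252.1, 244.2])]
side 0.004 [array([247.7, 188.1]), array([250.9, 238.8]), array([251.1, 242.5])]
```

>>> step_arm(
  commands=[
    [4,0,0,0,0,0,1],
    [10,-0.1,0,0,0,0,1],
    [16,-0.2,0,0,0,0,1],
    [22,-0.2,0,0,0,0,1],
    [27.2,-0.3,0,0,0,0,1],
  ],
)

```text
t: 5.52
tcp_pos: [0.5092, 0.1653, 0.1961]
eef_rot: [[0.082, 0.997, -0.002], [0.997, -0.082, -0.0], [-0.001, -0.001, -1.0]]
ft_force: [1.7, -0.4, -0.1]
width: 0.0168
```

>>> step_arm(
  commands=[
    [0,0,0,0,0,0,1],
    [0,0,0,0,0,0,1],
  ],
)

```text
t: 5.78
tcp_pos: [0.5094, 0.1631, 0.1963]
eef_rot: [[0.082, 0.997, -0.002], [0.997, -0.082, -0.001], [-0.001, -0.002, -1.0]]
ft_force: [-0.8, -0.4, -0.6]
width: 0.0163
```

```bash
python3 -c "
from h import *
tgt([.511,.163,.117],-4.7)"
```

```text
t 5.775 tcp [0.5094 0.1631 0.1963] w 0.0163 F [-0.83 -0.35 -0.65]
cm [0.01 0.18 7.93] rot [-0.002  0.001 -0.   ]
```

>>> step_arm(
  commands=[
    [0,0.18,3,0,0,0,1],
    [0,0.18,6,0,0,0,1],
    [0,0.18,8,0,0,0,1],
    [0,0.18,8,0,0,0,1],
    [0,0.18,8,0,0,0,1],
  ],
)

```text
t: 6.4
tcp_pos: [0.5121, 0.1626, 0.1181]
eef_rot: [[0.084, 0.996, 0.001], [0.996, -0.084, 0.0], [0.0, 0.001, -1.0]]
ft_force: [0.2, -0.3, -0.5]
width: 0.0165
```

```bash
python3 -c "
from h import *
tgt([.511,.163,.117],-4.7)
f=wrist('w5')
a=f['image'][130:400,200:360,::-1]; a=cv2.resize(a,None,fx=2.2,fy=2.2,interpolation=cv2.INTER_CUBIC)
s=manip.grab_frame('side')['image'][100:230,150:290,::-1]; s=cv2.resize(s,None,fx=3.1,fy=3.1,interpolation=cv2.INTER_CUBIC)
h=max(a.shape[0],s.shape[0]);c=np.zeros((h,a.shape[1]+s.shape[1],3),np.uint8);c[:a.shape[0],:a.shape[1]]=a;c[:s.shape[0],a.shape[1]:]=s
print(a.shape,c.shape);cv2.imwrite('pics/w5.png',c)"
```

```text
t 6.4 tcp [0.5121 0.1626 0.1181] w 0.0165 F [ 0.22 -0.34 -0.54]
cm [ 0.04 -0.11  0.11] rot [ 0.001 -0.    -0.002]
(594, 352, 3) (594, 786, 3)
```

View pics/w5.png

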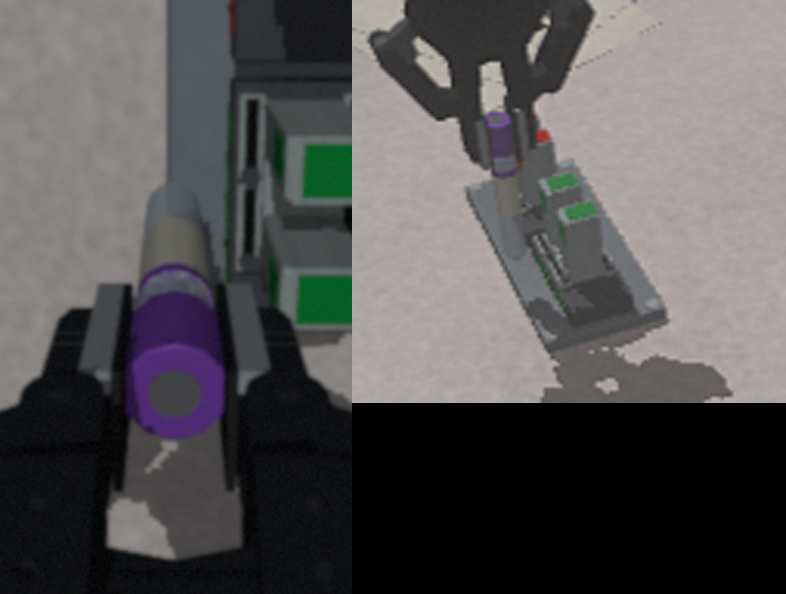

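```bash
python3 -c "
from h import *
import pickle
f=pickle.load(open('w5.pkl','rb')); T=f['T_tool_cam']
for r in (171,205,236,268,299): print(r, at_z(f,350,130+r/2.2,.044,T).round(4))
print('cap',at_z(f,200+175/2.2,130+394/2.2,-.031,T).round(4),'foot',at_z(f,279,130+183/2.2,.069,T).round(4))
a=f['image'][190:290,320:360].astype(int); d=a[:,:,1]-a[:,:,0]; rows=np.where((d>40).sum(1)>8)[0]+190; print(rows)
"
```

```text
171 [0.0196 0.0391 0.044 ]
205 [0.0106 0.0396 0.044 ]
236 [0.0021 0.0401 0.044 ]
268 [-0.0068  0.0406  0.044 ]
299 [-0.0156  0.0411  0.044 ]
cap [ 0.0025  0.     -0.031 ] foot [ 0.009  -0.0002  0.069 ]
[196 197 198 199 200 201 202 203 204 205 206 207 208 209 210 211 212 213
 214 215 216 217 218 219 256 257 258 259 260 261 262 263 264 265 266 267
 268 269 270 271 272 273 274 275 276]
```

>>> step_arm(
  commands=[
    [0.05,0.5,0.1,0,0,0,1],
    [0.05,1.0,0.2,0,0,0,1],
    [0.05,1.5,0.3,0,0,0,1],
    [0.05,1.9,0.3,0,0,0,1],
    [0.05,2.2,0.3,0,0,0,1],
  ],
)

```text
t: 7.12
tcp_pos: [0.5339, 0.1618, 0.1142]
eef_rot: [[0.083, 0.997, -0.0], [0.997, -0.083, -0.0], [-0.0, -0.0, -1.0]]
ft_force: [0.4, 0.1, -0.3]
width: 0.0165
```

>>> step_arm(
  commands=[
    [0,0.2,0,0,0,0,1],
    [0,0.4,0,0,0,0,1],
    [0,0.4,0,0,0,0,1],
  ],
)

```text
t: 7.5
tcp_pos: [0.5377, 0.1615, 0.1143]
eef_rot: [[0.083, 0.997, 0.0], [0.997, -0.083, 0.0], [0.0, 0.0, -1.0]]
ft_force: [0.1, -0.1, -0.3]
width: 0.0167
```

>>> step_arm(
  commands=[
    [0,0.2,0,0,0,0,1],
    [0,0.4,0,0,0,0,1],
    [0,0.4,0,0,0,0,1],
  ],
)

```text
t: 7.88
tcp_pos: [0.5418, 0.1612, 0.1143]
eef_rot: [[0.083, 0.997, 0.0], [0.997, -0.083, 0.0], [0.0, 0.0, -1.0]]
ft_force: [-0.7, 0.1, -0.0]
width: 0.0165
```

>>> step_arm(
  commands=[
    [0,0.2,0,0,0,0,1],
    [0,0.4,0,0,0,0,1],
    [0,0.4,0,0,0,0,1],
  ],
)

```text
t: 8.25
tcp_pos: [0.5458, 0.1608, 0.1143]
eef_rot: [[0.083, 0.997, 0.0], [0.997, -0.083, 0.0], [0.0, 0.0, -1.0]]
ft_force: [0.9, -0.1, 0.3]
width: 0.0166
```

>>> step_arm(
  commands=[
    [0,0.3,0,0,0,0,1],
    [0,0.6,0,0,0,0,1],
    [0,0.9,0,0,0,0,1],
    [0,1.0,0,0,0,0,1],
  ],
)

```text
t: 8.75
tcp_pos: [0.5558, 0.16, 0.1142]
eef_rot: [[0.083, 0.997, -0.0], [0.997, -0.083, -0.0], [-0.0, -0.0, -1.0]]
ft_force: [0.1, 0.1, -0.7]
width: 0.0165
```

```bash
python3 -c "
from h import *
tgt([.59,.159,.114],-4.7); print(manip.get_obs()['moment'])"
```

```text
t 8.75 tcp [0.5558 0.16   0.1142] w 0.0165 F [ 0.11  0.1  -0.66]
cm [0.19 3.41 0.02] rot [-0.     0.    -0.001]
[ 0.00566527 -0.03298548  0.02553506]
```

>>> step_arm(
  commands=[
    [0,0.4,0,0,0,0,1],
    [0,0.8,0,0,0,0,1],
    [0,1.2,0,0,0,0,1],
    [0,1.6,0,0,0,0,1],
    [0,2.0,0,0,0,0,1],
  ],
)

```text
t: 9.38
tcp_pos: [0.5758, 0.1583, 0.1143]
eef_rot: [[0.083, 0.997, -0.0], [0.997, -0.083, -0.0], [-0.0, -0.0, -1.0]]
ft_force: [0.1, -0.2, -0.4]
width: 0.0166
```

>>> step_arm(
  commands=[
    [0,0.5,0,0,0,0,1],
    [0,1.0,0,0,0,0,1],
    [0,1.5,0,0,0,0,1],
    [0,1.5,0,0,0,0,1],
  ],
)

```text
t: 9.88
tcp_pos: [0.5908, 0.1571, 0.1142]
eef_rot: [[0.083, 0.997, -0.0], [0.997, -0.083, -0.0], [-0.0, -0.0, -1.0]]
ft_force: [0.4, 0.1, -0.2]
width: 0.0166
```

>>> step_arm(
  commands=[
    [0,0,-2,0,0,0,1],
    [0,0,-5,0,0,0,1],
    [0,0,-8,0,0,0,1],
    [0,0,-8,0,0,0,1],
  ],
)

```text
t: 10.38
tcp_pos: [0.5915, 0.1574, 0.1966]
eef_rot: [[0.083, 0.997, 0.004], [0.997, -0.083, 0.001], [0.001, 0.004, -1.0]]
ft_force: [0.3, -0.2, -1.0]
width: 0.0165
```

```bash
python3 -c "
from h import *
tgt([.518,.2535,.194],-4.7)"
```

```text
t 10.375 tcp [0.5915 0.1574 0.1966] w 0.0165 F [ 0.33 -0.19 -0.97]
cm [ 8.96 -8.12  0.24] rot [ 0.004 -0.001 -0.001]
```

>>> step_arm(
  commands=[
    [3,-2.7,0,0,0,0,1],
    [6,-5.4,0,0,0,0,1],
    [8.96,-8.1,0,0,0,0,1],
    [8.96,-8.1,0,0,0,0,1],
  ],
)

```text
t: 10.88
tcp_pos: [0.5154, 0.2548, 0.1936]
eef_rot: [[0.08, 0.997, -0.001], [0.997, -0.08, -0.0], [-0.0, -0.001, -1.0]]
ft_force: [1.1, -0.1, 0.5]
width: 0.0161
```

>>> step_arm(
  commands=[
    [0,0,3,0,0,0,1],
    [0,0,6,0,0,0,1],
    [0,0,8.1,0,0,0,1],
    [0,0,8.1,0,0,0,1],
    [0,0,8.1,0,0,0,1],
  ],
)

```text
t: 11.5
tcp_pos: [0.5177, 0.2529, 0.114]
eef_rot: [[0.083, 0.997, 0.001], [0.997, -0.083, 0.0], [0.0, 0.001, -1.0]]
ft_force: [-0.3, 0.1, -0.0]
width: 0.0164
```

```bash
python3 -c "
from h import *
tgt([.5188,.2533,.114],-4.7)
f=wrist('w6')
im=f['image'].astype(int); d=im[:,:,0]-im[:,:,1]
m=(d>60).astype(np.uint8); n,l,s,c=cv2.connectedComponentsWithStats(m)
for i in range(1,n):
  if s[i][4]>60: print(s[i],c[i].round(1),at_z(f,*c[i],.044,f['T_tool_cam']).round(4))
a=im[60:400,180:400,::-1].astype(np.uint8); cv2.imwrite('pics/w6.png',cv2.resize(a,None,fx=1.75,fy=1.75,interpolation=cv2.INTER_CUBIC))"
```

```text
t 11.5 tcp [0.5177 0.2529 0.114 ] w 0.0164 F [-0.27  0.14 -0.03]
cm [ 0.05  0.11 -0.  ] rot [ 0.001 -0.    -0.001]
[343 203  35  24 817] [359.9 214.5] [0.0157 0.0448 0.044 ]
[340 256  34  22 715] [356.3 266.5] [-0.016   0.0448  0.044 ]
```

>>> step_arm(
  commands=[
    [0.03,0.6,0,0,0,0,1],
    [0.03,1.2,0,0,0,0,1],
    [0.03,1.7,0,0,0,0,1],
    [0.03,2.0,0,0,0,0,1],
    [0.03,2.0,0,0,0,0,1],
  ],
)

```text
t: 12.18
tcp_pos: [0.5373, 0.2517, 0.1132]
eef_rot: [[0.083, 0.997, -0.0], [0.997, -0.083, -0.0], [-0.0, -0.0, -1.0]]
ft_force: [-0.6, 0.5, -0.5]
width: 0.0162
```

>>> step_arm(
  commands=[
    [0,0.1,0,0,0,0,1],
    [0,0.2,0,0,0,0,1],
    [0,0.2,0,0,0,0,1],
  ],
)

```text
t: 12.55
tcp_pos: [0.5391, 0.2516, 0.1133]
eef_rot: [[0.083, 0.997, -0.0], [0.997, -0.083, -0.0], [-0.0, -0.0, -1.0]]
ft_force: [-0.3, 0.5, -0.2]
width: 0.0168
```

>>> step_arm(
  commands=[
    [0,0.1,0,0,0,0,1],
    [0,0.2,0,0,0,0,1],
    [0,0.2,0,0,0,0,1],
  ],
)

```text
t: 12.92
tcp_pos: [0.5412, 0.2514, 0.1133]
eef_rot: [[0.083, 0.997, 0.0], [0.997, -0.083, 0.0], [0.0, 0.0, -1.0]]
ft_force: [0.1, 0.5, -0.1]
width: 0.0166
```

>>> step_arm(
  commands=[
    [0,0.1,0,0,0,0,1],
    [0,0.1,0,0,0,0,1],
  ],
)

```text
t: 13.18
tcp_pos: [0.5422, 0.2513, 0.1133]
eef_rot: [[0.083, 0.997, -0.0], [0.997, -0.083, 0.0], [0.0, -0.0, -1.0]]
ft_force: [0.5, -0.3, -0.1]
width: 0.0166
```

>>> step_arm(
  commands=[
    [0,0.1,0,0,0,0,1],
    [0,0.1,0,0,0,0,1],
  ],
)

```text
t: 13.42
tcp_pos: [0.5432, 0.2513, 0.1133]
eef_rot: [[0.083, 0.997, -0.0], [0.997, -0.083, 0.0], [0.0, -0.0, -1.0]]
ft_force: [-0.6, 0.1, -0.1]
width: 0.0166
```

>>> step_arm(
  commands=[
    [0,0.07,0,0,0,0,1],
    [0,0.07,0,0,0,0,1],
  ],
)

```text
t: 13.68
tcp_pos: [0.5438, 0.2512, 0.1133]
eef_rot: [[0.083, 0.997, -0.0], [0.997, -0.083, 0.0], [0.0, -0.0, -1.0]]
ft_force: [-0.1, -1.0, -0.2]
width: 0.0164
```

>>> step_arm(
  commands=[
    [0,0.07,0,0,0,0,1],
    [0,0.07,0,0,0,0,1],
  ],
)

```text
t: 13.92
tcp_pos: [0.5445, 0.2512, 0.1133]
eef_rot: [[0.083, 0.997, -0.0], [0.997, -0.083, 0.0], [0.0, -0.0, -1.0]]
ft_force: [-0.3, -0.5, -0.4]
width: 0.0162
```

>>> step_arm(
  commands=[
    [0,0.07,0,0,0,0,1],
    [0,0.07,0,0,0,0,1],
  ],
)

```text
t: 14.18
tcp_pos: [0.545, 0.2511, 0.1132]
eef_rot: [[0.083, 0.997, -0.001], [0.997, -0.083, 0.0], [0.0, -0.001, -1.0]]
ft_force: [-2.9, 0.9, 1.3]
width: 0.0166
```

```bash
python3 -c "
from h import *
o=manip.get_obs(); print(o['moment'],o['tcp_pos'],o['ft_force'])"
```

```text
[0.18326957 0.76008003 0.01230696] [0.54497735 0.25112488 0.1132351 ] [-2.8936838   0.9060509   1.33889014]
```

>>> step_arm(
  commands=[
    [0.02,0.03,0,0,0,0,1],
    [0.02,0.03,0,0,0,0,1],
    [0.02,0.03,0,0,0,0,1],
  ],
)

```text
t: 14.55
tcp_pos: [0.5453, 0.2512, 0.1132]
eef_rot: [[0.083, 0.997, -0.0], [0.997, -0.083, -0.0], [-0.0, -0.0, -1.0]]
ft_force: [-5.7, 0.1, 1.4]
width: 0.0167
```

```bash
python3 -c "
from h import *
o=manip.get_obs(); print(o['moment'],o['tcp_pos'],o['ft_force'])"
```

```text
[0.17177677 1.24005493 0.01060833] [0.54531968 0.25124011 0.11322234] [-5.69140107  0.05247725  1.38712687]
```

>>> step_arm(
  commands=[
    [0,-0.01,0,0,0,0,1],
    [0,-0.01,0,0,0,0,1],
    [0,-0.01,0,0,0,0,1],
    [0,-0.01,0,0,0,0,1],
  ],
)

```text
t: 15.05
tcp_pos: [0.5453, 0.2512, 0.1132]
eef_rot: [[0.083, 0.997, -0.0], [0.997, -0.083, -0.0], [-0.0, -0.0, -1.0]]
ft_force: [-5.2, 1.1, 1.3]
width: 0.0166
```

```bash
python3 -c "
from h import *
o=manip.get_obs(); print(o['moment'],o['tcp_pos'],o['ft_force'])"
```

```text
[0.13439107 1.33770268 0.05638965] [0.54530803 0.25123316 0.11321301] [-5.23295506  1.05334743  1.3456056 ]
```

>>> step_arm(
  commands=[
    [0.03,-0.02,0,0,0,0,1],
    [0.03,-0.02,0,0,0,0,1],
  ],
)

```text
t: 15.3
tcp_pos: [0.5453, 0.2515, 0.1133]
eef_rot: [[0.083, 0.997, 0.0], [0.997, -0.083, -0.0], [-0.0, 0.0, -1.0]]
ft_force: [-3.5, -0.5, -0.4]
width: 0.0168
```

>>> step_arm(
  commands=[
    [-0.06,0,0,0,0,0,1],
    [-0.06,0,0,0,0,0,1],
  ],
)

```text
t: 15.55
tcp_pos: [0.5452, 0.251, 0.1133]
eef_rot: [[0.083, 0.997, 0.0], [0.997, -0.083, 0.0], [0.0, 0.0, -1.0]]
ft_force: [-3.6, 0.5, -0.4]
width: 0.0166
```

>>> step_arm(
  commands=[
    [0.03,0,0,0,0,0,1],
    [0.03,0,0,0,0,0,1],
    [0.03,0,0,0,0,0,1],
    [0.03,0,0,0,0,0,1],
  ],
)

```text
t: 16.05
tcp_pos: [0.5453, 0.2513, 0.1133]
eef_rot: [[0.083, 0.997, 0.0], [0.997, -0.083, -0.0], [-0.0, 0.0, -1.0]]
ft_force: [-4.0, 0.1, -1.0]
width: 0.0168
```

>>> step_arm(
  commands=[
    [0,-1,0,0,0,0,1],
    [0,-3,0,0,0,0,1],
    [0,-3,-3,0,0,0,1],
    [0,-3,-7,0,0,0,1],
    [0,-3,-9,0,0,0,1],
  ],
)

```text
t: 16.68
tcp_pos: [0.5158, 0.2542, 0.2058]
eef_rot: [[0.083, 0.997, 0.003], [0.997, -0.083, 0.001], [0.001, 0.003, -1.0]]
ft_force: [0.5, 0.6, -0.5]
width: 0.0165
```

```bash
python3 -c "
from h import *
tgt([.533,-.133,.2],-4.5)"
```

```text
t 16.675 tcp [0.5158 0.2542 0.2058] w 0.0165 F [ 0.48  0.57 -0.52]
cm [-38.44   4.92   0.54] rot [ 0.003 -0.001 -0.004]
```

>>> step_arm(
  commands=[
    [-4,0.5,0,0,0,0,1],
    [-9,1.1,0,0,0,0,1],
    [-14,1.7,0,0,0,0,1],
    [-19,2.4,0,0,0,0,1],
    [-24,3.0,0,0,0,0,1],
  ],
)

```text
t: 17.3
tcp_pos: [0.5252, 0.0106, 0.2037]
eef_rot: [[0.083, 0.997, 0.002], [0.997, -0.083, -0.0], [-0.0, 0.002, -1.0]]
ft_force: [0.9, -0.4, -0.5]
width: 0.0166
```

>>> step_arm(
  commands=[
    [-5,0.6,0,0,0,0,1],
    [-10,1.3,0,0,0,0,1],
    [-14.4,1.9,0,0,0,0,1],
    [-14.4,1.9,0,0,0,0,1],
    [-14.4,1.9,0,0,0,0,1],
  ],
)

```text
t: 17.92
tcp_pos: [0.5322, -0.1326, 0.2035]
eef_rot: [[0.083, 0.997, 0.001], [0.997, -0.083, -0.0], [-0.0, 0.001, -1.0]]
ft_force: [-0.3, 1.2, -0.0]
width: 0.016
```

```bash
python3 -c "
from h import *
tgt([.533,-.133,.15],-4.5)
f=wrist('w7');o=manip.get_obs()
a=f['image'][120:420,170:390,::-1]; a=cv2.resize(a,None,fx=2,fy=2,interpolation=cv2.INTER_CUBIC)
s=manip.grab_frame('side');p=o['tcp_pos']
c=proj(s,p-[0,0,.07]).astype(int); print(c,p)
import pickle; pickle.dump((s,o),open('s7.pkl','wb'))
b=s['image'][c[1]-75:c[1]+75,c[0]-42:c[0]+43,::-1]; b=cv2.resize(b,None,fx=4,fy=4,interpolation=cv2.INTER_CUBIC)
print(a.shape,b.shape);cv2.imwrite('pics/w7c.png',np.hstack([a,b]))"
```

```text
t 17.925 tcp [ 0.5322 -0.1326  0.2035] w 0.016 F [-0.3   1.22 -0.01]
cm [-0.03  0.08  5.35] rot [ 0.001  0.    -0.005]
[284 238] [ 0.53230222 -0.13224159  0.20348544]
(600, 440, 3) (600, 340, 3)
```

View pics/w7c.png

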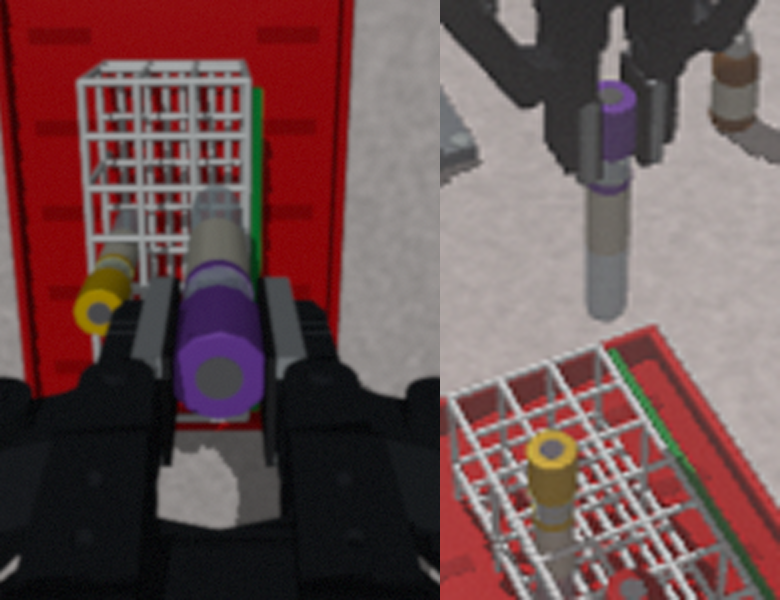

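```bash
python3 -c "
from h import *
import pickle
f=pickle.load(open('w7.pkl','rb'));s,o=pickle.load(open('s7.pkl','rb'))
g=lambda c,r:(170+c/2,120+r/2)
for q in [(80,80),(248,80),(85,133),(248,133),(88,188),(93,238)]: print(q,at_z(f,*g(*q),.071)[:2].round(4))
T=f['T_tool_cam']
print('cap',at_z(f,*g(219,379),-.031,T).round(4),'foot',at_z(f,*g(215,188),.069,T).round(4))
# cell centre prediction, both poses
th=np.radians(-4.4);c=np.array([.5078,-.1739]);Rr=np.array([[np.cos(th),-np.sin(th)],[np.sin(th),np.cos(th)]])
print('cell',c+Rr@[.022,.044], 'corner pred',[(c+Rr@q).round(4).tolist() for q in([-.033,.077],[.033,.077])])
Q=np.eye(4);Q[:3,:3]=o['eef_rot'];Q[:3,3]=o['tcp_pos']
h=lambda c,r:(284-42+(c-440)/4,238-75+r/4)
print('side foot px',h(606,320),'cap',h(615,93))
for z in(-.031,.077):print(proj(s,(Q@[.0015,0,z,1])[:3]))
"
```

```text
(80, 80) [ 0.4809 -0.0945]
(248, 80) [ 0.5466 -0.1   ]
(85, 133) [ 0.4799 -0.1157]
(248, 133) [ 0.5451 -0.1211]
(88, 188) [ 0.478  -0.1386]
(93, 238) [ 0.4771 -0.1605]
cap [ 0.0023 -0.     -0.031 ] foot [ 0.0085 -0.0012  0.069 ]
cell [ 0.5331108 -0.1317175] corner pred [[0.4808, -0.0946], [0.5466, -0.0997]]
side foot px (283.5, 243.0) cap (285.75, 186.25)
[284.05151451 185.42286307]
[283.63485597 240.59361219]
```

>>> step_arm(
  commands=[
    [0,0.13,2,0,0,0,1],
    [0,0.13,4,0,0,0,1],
    [0,0.13,4.8,0,0,0,1],
    [0,0.13,4.8,0,0,0,1],
  ],
)

```text
t: 18.52
tcp_pos: [0.5335, -0.1325, 0.1553]
eef_rot: [[0.082, 0.997, -0.0], [0.997, -0.082, 0.0], [0.0, -0.0, -1.0]]
ft_force: [0.3, 0.5, -0.9]
width: 0.0169
```

>>> step_arm(
  commands=[
    [0,0,0.4,0,0,0,1],
    [0,0,0.8,0,0,0,1],
    [0,0,0.8,0,0,0,1],
  ],
)

```text
t: 18.9
tcp_pos: [0.5335, -0.1331, 0.1472]
eef_rot: [[0.083, 0.997, -0.0], [0.997, -0.083, 0.0], [0.0, -0.0, -1.0]]
ft_force: [0.2, 0.0, -0.2]
width: 0.0167
```

>>> step_arm(
  commands=[
    [0,0,0.4,0,0,0,1],
    [0,0,0.8,0,0,0,1],
    [0,0,0.8,0,0,0,1],
  ],
)

```text
t: 19.27
tcp_pos: [0.5334, -0.133, 0.1389]
eef_rot: [[0.083, 0.997, -0.001], [0.997, -0.083, 0.0], [0.0, -0.001, -1.0]]
ft_force: [0.1, -0.0, -0.9]
width: 0.0165
```

Foot is about 10 mm below the wire tops with no resistance; continue.

>>> step_arm(
  commands=[
    [0,0,0.5,0,0,0,1],
    [0,0,1.0,0,0,0,1],
    [0,0,1.5,0,0,0,1],
    [0,0,2.0,0,0,0,1],
    [0,0,2.0,0,0,0,1],
  ],
)

```text
t: 19.9
tcp_pos: [0.5333, -0.133, 0.1188]
eef_rot: [[0.083, 0.997, -0.001], [0.997, -0.083, 0.0], [0.0, -0.001, -1.0]]
ft_force: [-0.8, -0.5, -0.4]
width: 0.0168
```

>>> step_arm(
  commands=[
    [0,0,0.5,0,0,0,1],
    [0,0,1.0,0,0,0,1],
    [0,0,1.5,0,0,0,1],
    [0,0,2.0,0,0,0,1],
    [0,0,2.0,0,0,0,1],
  ],
)

```text
t: 20.52
tcp_pos: [0.5334, -0.133, 0.0988]
eef_rot: [[0.083, 0.997, -0.001], [0.997, -0.083, 0.0], [0.0, -0.001, -1.0]]
ft_force: [0.2, 0.2, -0.2]
width: 0.0168
```

>>> step_arm(
  commands=[
    [0,0,0.3,0,0,0,1],
    [0,0,0.6,0,0,0,1],
    [0,0,0.6,0,0,0,1],
  ],
)

```text
t: 20.9
tcp_pos: [0.5335, -0.133, 0.0931]
eef_rot: [[0.083, 0.997, -0.0], [0.997, -0.083, 0.0], [0.0, -0.0, -1.0]]
ft_force: [-0.7, -0.0, 0.8]
width: 0.0164
```

>>> step_arm(
  commands=[
    [0,0,0.2,0,0,0,1],
    [0,0,0.3,0,0,0,1],
    [0,0,0.3,0,0,0,1],
  ],
)

```text
t: 21.28
tcp_pos: [0.5336, -0.133, 0.0902]
eef_rot: [[0.083, 0.997, -0.0], [0.997, -0.083, 0.0], [0.0, -0.0, -1.0]]
ft_force: [0.2, -0.1, 0.4]
width: 0.0166
```

>>> step_arm(
  commands=[
    [0,0,0.1,0,0,0,1],
    [0,0,0.15,0,0,0,1],
  ],
)

```text
t: 21.52
tcp_pos: [0.5336, -0.1331, 0.0888]
eef_rot: [[0.083, 0.997, -0.0], [0.997, -0.083, 0.0], [0.0, -0.0, -1.0]]
ft_force: [1.2, 0.4, -0.3]
width: 0.0169
```

>>> step_arm(
  commands=[
    [0,0,0.1,0,0,0,1],
    [0,0,0.1,0,0,0,1],
  ],
)

```text
t: 21.78
tcp_pos: [0.5339, -0.1332, 0.0883]
eef_rot: [[0.083, 0.997, 0.001], [0.997, -0.083, -0.0], [-0.0, 0.001, -1.0]]
ft_force: [-1.7, -0.2, 7.6]
width: 0.0167
```

>>> step_arm(
  commands=[
    [0,0,0.05,0,0,0,1],
    [0,0,0.05,0,0,0,1],
  ],
)

```text
t: 22.02
tcp_pos: [0.5341, -0.1332, 0.0881]
eef_rot: [[0.083, 0.997, 0.001], [0.997, -0.083, -0.0], [-0.0, 0.001, -1.0]]
ft_force: [-2.1, 0.5, 11.8]
width: 0.0164
```

>>> step_arm(
  commands=[
    [0,0,-0.05,0,0,0,-0.2],
    [0,0,-0.05,0,0,0,-0.2],
    [0,0,-0.05,0,0,0,-0.2],
    [0,0,-0.05,0,0,0,-0.2],
    [0,0,-0.05,0,0,0,-0.2],
  ],
)

```text
t: 22.65
tcp_pos: [0.5336, -0.1331, 0.0878]
eef_rot: [[0.083, 0.997, -0.0], [0.997, -0.083, -0.0], [-0.0, -0.0, -1.0]]
ft_force: [-0.1, -0.2, 0.2]
width: 0.0509
```

>>> step_arm(
  commands=[
    [0,0,-2,0,0,0,-0.2],
    [0,0,-5,0,0,0,-0.2],
    [0,0,-10,0,0,0,-0.2],
    [0,0,-14,0,0,0,-0.2],
    [0,0,-14,0,0,0,-0.2],
  ],
)

```text
t: 23.28
tcp_pos: [0.5351, -0.1334, 0.2307]
eef_rot: [[0.083, 0.997, 0.005], [0.997, -0.083, -0.001], [-0.001, 0.005, -1.0]]
ft_force: [-0.5, -0.8, -0.1]
width: 0.0513
```

```bash
python3 -c "
from h import *
tgt([.533,-.133,.15],-4.5)
f=wrist('w8');s=manip.grab_frame('side')
# numeric check: lilac cap blob in wrist & side
for n,g in(('w',f),('s',s)):
  im=g['image']; h=cv2.cvtColor(im,cv2.COLOR_RGB2HSV)
  m=((h[:,:,0]>125)&(h[:,:,0]<150)&(h[:,:,1]>70)&(h[:,:,2]>50)).astype(np.uint8)
  k,l,st,c=cv2.connectedComponentsWithStats(m); i=1+st[1:,4].argmax(); print(n,st[i],c[i].round(1))
  for p in([.5331,-.1317,.117],[.5331,-.1317,.106],[.5331,-.1317,.095]): print('  exp',proj(g,p).round(1))
a=f['image'][60:420,120:440,::-1]; a=cv2.resize(a,(400,450)); b=s['image'][190:400,200:380,::-1]; b=cv2.resize(b,(386,450),interpolation=cv2.INTER_CUBIC)
cv2.imwrite('pics/end.png',np.hstack([a,b]))"
```

```text
t 23.275 tcp [ 0.5351 -0.1334  0.2307] w 0.0513 F [-0.48 -0.81 -0.12]
cm [ 0.03 -0.25  8.07] rot [ 0.005  0.001 -0.004]
w [260 187  24  29 480] [272.1 200.6]
  exp [275.8 205.8]
  exp [275.9 202.1]
  exp [276.  198.7]
s [276 241  12  18 146] [281.7 249.7]
  exp [284.3 245.1]
  exp [284.2 250. ]
  exp [284.2 254.7]
```

```bash
python3 -c "
from station import manip
print(manip.sign_off())"
```

```text
the job is handed in; nothing more can be done
None
```

I gauged the lilac-capped tube and stood it in the rack's far row, then handed the job in at about 23 s of the 70 s allowed.

- **GO gap:** The tube went from the front right through the gap and out at the back. I felt no contact force above the sensor noise of about 1 N. I took the robot side as the front, because the coloured strip on the gauge's foot is visible only there.
- **NO-GO gap:** The jaws stopped the tube where I expected them to. I held it there for more than a second at roughly 3 to 6 N; the highest reading was 5.7 N. A small sideways nudge each way was resisted in opposite directions, though only just above noise. That fits contact with both jaws.
- **Rack:** I lowered the tube into far-row cell y = +44 mm until it stopped on the bottom, with the tool at the same height as when I picked the tube up. The seating force read 7.6 N and then 11.8 N. I then let go and raised the gripper clear.

**Last checks:** The two cameras put the cap in the right cell at the seated height. It sits about 2–3 mm towards the near row, which fits a loose tube leaning in its cell. The 12-picture limit was reached, so this final check was by pixel measurement only and I did not see the end state. I did not check the other tubes and the dropper bottles in the final images. The arm never worked close to the bottles, and I felt no unexpected contact.

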